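# Show the spice tube's window to the counter camera

## Task

Two spice tubes lie on the worktop; take the one that has a long viewing window in its side, which looks up at first. Roll it a quarter turn away from you along the worktop, so that the window looks to the back, then grip it by its closed half (fingers clear of the window), lift it and present it to the small camera on the stalk: tube level, window squarely facing the lens and centred in front of it, the window's face 13 cm from the lens. Finish holding it still there in the air, without touching the camera and leaving the other tube and everything else where they are.

Things in the scene. Friction and masses are not known exactly. Their poses are not given: they have to be found in the camera images.
- tube_mid (a point): centre of the windowed tube: round, 170 mm long, 0.13 kg; aluminium barrel 40 mm thick, dark caps (16 mm long, 45 mm thick) on which it rolls easily; stops when let go at rest. x: along the tube to the windowed half (about +y at start); z: out of the window (up at start; y up once rolled). Window 58 x 24 mm, flush, dark frame, brown sticks, at x = 8 to 66 mm; x = -69 to 0 is plain barrel
- tube_window (a point): centre of the window's face on the same tube: 37 mm along tube x and 20 mm along tube z from tube_mid; same axes as tube_mid
- tube_grip (a point): middle of the plain, closed half of the same tube, where it is to be gripped (40 mm across): on the axis, 33 mm from tube_mid along minus tube x; same axes as tube_mid
- plain_tube_mid (a point): centre of the other tube, same size and lying likewise, but without any window: to be left alone
- camera_lens (a point): centre of the front glass of the fixed camera, 200 mm above the worktop; it looks along its minus x (roughly to the robot), y is level, z up. Behind it a 14 mm lens barrel and a head 64 mm wide, 50 high, 46 deep, on a thin stalk with a round foot 90 mm in diameter, its axis 38 mm behind this point
- lime: a lime, 57 x 46 x 45 mm, lying between the two tubes: bystander; origin under it on the worktop
- shaker: salt shaker standing, 44 mm diameter, 90 mm tall: bystander; origin at its foot
- tin: food tin standing, 75 mm diameter, 58 mm tall, on the right: bystander; origin at its foot
- striped_mug: striped mug, 83 x 115 x 90 mm, on the right: bystander; origin at its foot
- glass: drinking glass, 81 mm diameter, 91 mm tall, on the left: bystander; origin at its foot
- orange: an orange, 74 mm, on the left: bystander; origin under it on the worktop
- camera: the camera's foot (origin on the worktop under the stalk), axes as camera_lens; fixed
- jar: square jar with lid, 84 mm wide, 150 mm tall, far left: bystander; origin at its foot
- pepper_mill: wooden pepper mill standing, 58 mm diameter, 165 mm tall, far left: bystander; origin at its foot

How it is judged (in metres and radians):
On the way, in this order (a step that is already met when the one before it is completed fails the run):
1. the tube has been rolled over on the worktop, away from the robot: its window looks level to the back (tube y up, within 25 degrees) while it still lies there (height (world z) of tube_mid below 0.032 m and angle between tube_mid's own y axis and vertical below 0.44 rad), for 0.2 s.
2. the tube is lifted clear in the gripper (height (world z) of tube_mid above 0.1 m and contact force between the fingers and tube above 1 N), for 0.1 s.
At the end, for the whole second after the job is handed in: the tube is held still in the gripper by its plain half, in the air; the window's centre is 130 mm (within 25 mm) in front of the lens and within 25 mm of the lens axis sideways and in height; the window faces the lens within 20 degrees; the tube's axis is level within 11 degrees (x of tube_window in the frame of camera_lens between -0.155 and -0.105 m and y of tube_window in the frame of camera_lens between -0.025 and 0.025 m and z of tube_window in the frame of camera_lens between -0.025 and 0.025 m and angle between the z axis of tube_mid and the x axis of camera_lens, either way round below 0.35 rad and z of camera_lens in the frame of tube_mid above 0.08 m and angle between tube_mid's own x axis and vertical between 1.37 and 1.77 rad and x of the grasp point in the frame of tube_mid below 0 m and contact force between the fingers and tube above 1 N and linear speed of tube below 0.03 m/s and angular speed of tube below 0.3 rad/s); the arm keeps its last pose, push and grip.
It fails at once if the tube is lifted off the worktop before it has been rolled over (window still looking up) (height (world z) of tube_mid above 0.05 m and angle between tube_mid's own z axis and vertical below 0.8 rad).
It fails at once if the camera is touched (contact force between any of the arm, the fingers, tube and camera above 2 N).
It fails at once if the other tube or another bystander is shifted by more than 3 cm (distance of any of plain_tube_mid, lime, shaker, tin, striped_mug, glass, orange, jar, pepper_mill from where it was at the start of the episode above 0.03 m).
It also fails if it takes over 58 s, if anything falls off the work surface, if the arm or the gripper's body presses on something with over 40 N, if the wrist force passes 120 N, or if a joint passes its speed limit or range.

## Robot

A 6-joint arm with a two-finger parallel gripper is mounted at the origin on a cart in front of the work surface, level with it; the furniture and walls round the work are solid. World frame = base frame: x ahead of the robot, y to its left, z up, the work surface at z = 0. Lengths are in mm, angles in rad, forces in N, time in s.
With the tool pointing down it reaches from about 275 to 750 mm from the base axis. Payload 10.2 kg.
Tool frame: the origin (TCP) lies at the very end of the fingers, on their centre line; the grasp point (between the pads) lies 19 mm behind it; z points along the fingers, y is the line along which they close (so a half turn about z gives the same grasp; the last joint's range is limited). The gripper opens to 85 mm and grips with 20 to 120 N. Pads are 22 mm wide; open, the fingers measure 114 mm over their backs; the gripper's body (76 mm by 85 mm) begins 54 mm behind the grasp point. The pads swing forward as they close: fully open they stand 13 mm farther back than shut.
Start: joints at [-1.385, 0.313, 1.498, -0, 1.331, -0.223], TCP at [208.68, -481.751, 231.294] pointing down, gripper open.
Joint ranges: [-2.94, 2.94], [-0.97, 2.17], [0.19, 2.56], [-1.23, 4.37], [0.02, 3.11], [-2.88, 2.88]. Speed limits (rad/s): [2.39, 2.39, 3.01, 3.14, 3.14, 3.14].

## Interface

Orientations are given as a unit quaternion [w, x, y, z].
In Python, from rig import ctrl, optics gives the robot as it stands. The module is installed in compiled form; this text tells all that it offers.
- The arm moves only by the shell command python3 -m handwheel 'ROWS' [FORCE]. ROWS is JSON, a list that holds one entry, the list of rows, each a list of 5 numbers: the gripper command: -1 is fully open, 1 is shut, values between are in proportion, then the shift along the world's x, y, z in units of 50 mm (1.0 is 50 mm), then the turn about the world's z in units of 8 degrees (1.0 is 8 degrees). In form: [[[gripper, tx, ty, tz, twist], ...]]. A call has 1 to 10 rows; each row shifts and turns the commanded pose from where the row before left it; what a row does not reach is not made up. A row lasts 1/10 s, in which the tool goes at most 50 mm and 8.59 degrees, less where a joint would pass 70% of its speed; a pose out of reach is approached as far as the arm can. A call is refused whole if a number of a shift passes 1 or a number of a turn 1, either way. A call with a gripper value outside its range is refused whole. The fingers move at their own pace and stop on an object; FORCE is the grip in N (left out, the last holds). Time passes only in rows, so rows that do not move let the fingers close. It gives the time, the measured TCP pose, the force, the opening and the grip force at its end, in the units of the state.
- ctrl.sense(): the state, without advancing time (a new reading comes with each control period).
- optics.capture(name): name is "scene" or "top" or "wrist"; returns a dict with "img" (384x512x3 uint8, blue, green, red), "K" (3x3 intrinsics, pixels), "R" (3x3) and "t" (3): a world point X has camera coordinates R X + t. Camera axes: x right, y down, z forward; pixel columns grow to the right and rows downward; lengths in mm; the calibration is good to about 2 mm. The wrist camera is an equidistant fisheye: a pixel r from the principal point sees the ray r / f radians off the axis. A picture is of the moment at which its call begins. There is no depth.
- ctrl.finish_job(): hands the job in; it is judged then, once.
The state is a dict: "time_s": time; "joints": joint angles; "dq": joint speeds; "tau": joint torques, N m; "eef_pos": TCP position; "ee_rot": TCP orientation; "force": force on the tool from outside, world axes, zero at the start; "wrist_torque": the same for the moment, N m; "grip_width": opening from 0.0 (shut) to 1.0 (fully open); "grip_force": force on a finger pad.
Only numpy, scipy, OpenCV 4.12 (cv2) and the standard library are available. Lean on these libraries where they do the work, as an engineer would, in place of code of your own. Each camera call takes 0.05 s, during which the arm holds its last target. There are 200 camera calls.

## Working session

There is one attempt and no reset: what is moved stays moved. The work goes in short steps, Python scripts to look and compute and a shell command to move; the robot and the scene stay as the last step left them, time stands still between calls to the robot, and variables do not carry over. Pictures are saved under pics/ and viewed, at most 10 in all, crops included, and the job is handed in when it is done.

```bash
mkdir -p pics; cat > h.py <<'E'
from rig import ctrl, optics
import numpy as np, cv2
def shot(n,f,save=True):
    c=optics.capture(n)
    cv2.imwrite(f'pics/{f}.png',c['img']); np.savez(f'pics/{f}.npz',**c); return c
def ray(c,u,v,z):
    "world point at height z seen at pixel (pinhole)"
    K,R,t=np.array(c['K']),np.array(c['R']),np.array(c['t']).ravel()
    d=R.T@np.linalg.solve(K,[u,v,1]); o=-R.T@t
    return o+d*(z-o[2])/d[2]
def proj(c,X):
    p=c['K']@(c['R']@np.array(X)+np.ravel(c['t'])); return p[:2]/p[2]
E
python3 - <<'E'
from h import *
for n in('top','scene'):
    c=shot(n,n+'0'); print(c['K'],c['R'],c['t'])
print(ctrl.sense())
a=cv2.imread('pics/top0.png');b=cv2.imread('pics/scene0.png')
E
```

```text
[[384.78790089   0.         251.96304507]
 [  0.         384.78790089 196.2876519 ]
 [  0.           0.           1.        ]] [[-0.44544581 -0.89530838 -0.00097214]
 [-0.8436629   0.42011342 -0.33427179]
 [ 0.29968474 -0.1480798  -0.94247622]] [ 282.87339725  449.13681928 1378.86330649]
[[395.27298511   0.         252.76283859]
 [  0.         395.27298511 190.64311952]
 [  0.           0.           1.        ]] [[ 0.52686755 -0.84989602 -0.00934531]
 [-0.50940444 -0.30695023 -0.80392081]
 [ 0.68038056  0.42832033 -0.59466292]] [-232.39462922  398.15739783 1102.46231159]
{'time_s': 0.1, 'joints': array([-1.38544211e+00,  3.13373016e-01,  1.49831554e+00, -5.09427868e-06,
        1.33097020e+00, -2.23390222e-01]), 'dq': array([-0.00096055, -0.00248093, -0.00058908, -0.00023343, -0.00019108,
       -0.00086616]), 'tau': array([ 2.70706114e-03, -4.12899256e+01, -2.60141981e+01, -1.26815016e-04,
        3.04258589e-03,  6.90064581e-06]), 'eef_pos': array([ 208.61860791, -481.54642681,  230.82021318]), 'ee_rot': array([-5.33001761e-04,  9.79188325e-01,  2.02953047e-01,  7.66348906e-06]), 'force': array([-0.23041638,  0.67404276, -0.07712017]), 'wrist_torque': array([ 0.0285986 ,  0.01778415, -0.04980267]), 'grip_force': 0.0, 'grip_width': 1.000567189987614}
```

View pics/top0.png

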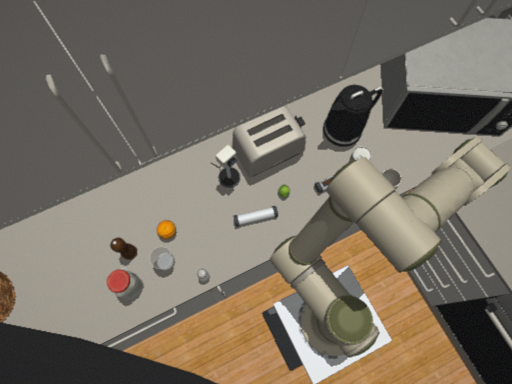

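View pics/scene0.png

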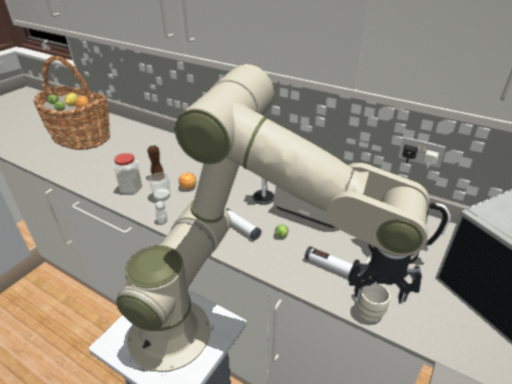

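The top view shows a plain tube at about (256,216), the lime at (284,190), and a second tube with something brown at (328,183), partly hidden by the arm. The camera stalk is near (228,170). I'll enlarge both regions.

```bash
python3 - <<'E'
from h import *
a=cv2.imread('pics/top0.png');b=cv2.imread('pics/scene0.png')
A=cv2.resize(a[130:240,200:410],None,fx=3.8,fy=3.8,interpolation=cv2.INTER_CUBIC)[:300]
A=cv2.resize(a[135:235,205:405],(800,400),interpolation=cv2.INTER_CUBIC)
B=cv2.resize(b[170:320,200:430][:, :],(800,522),interpolation=cv2.INTER_CUBIC)
cv2.imwrite('pics/cA.png',A);cv2.imwrite('pics/cB.png',B)
E
```

```text
(no output)
```

View pics/cA.png

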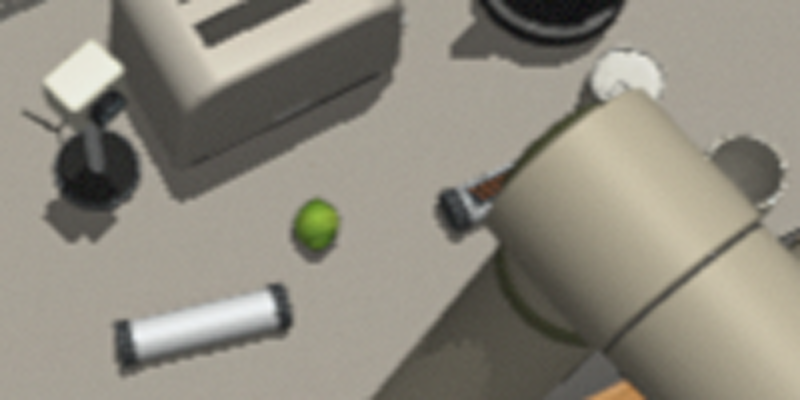

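View pics/cB.png

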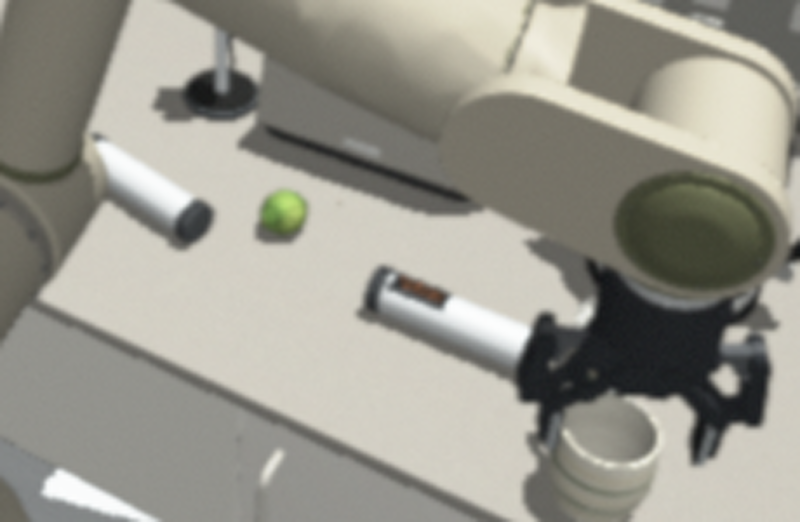

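The windowed tube is the right-hand one: its left cap is at top (319.3,187.3), with the brown window next to it. The lens barrel is at top (231.8,161.8). I'll work these out.

```bash
python3 - <<'E'
from h import *
np.set_printoptions(precision=1,suppress=True)
T=np.load('pics/top0.npz');S=np.load('pics/scene0.npz')
a=lambda u,v,z:ray(T,205+u/4,135+v/4,z)
b=lambda u,v,z:ray(S,200+u*230/800,170+v*150/522,z)
print('capL',a(457,209,23),b(380,290,23))
print('barrel far end scene',b(525,360,23), 'window scene',b(422,290,43))
print('window top',a(488,190,43))
print('lens',a(110,103,200),'headtop',a(83,75,225),'foot',a(97,170,0),b(221,90,0))
print('lime',a(317,222,22),b(283,213,22)); print('plain',a(125,345,23),a(278,308,23))
print('tin',a(628,75,58),'mug',a(745,170,90),b(612,440,90))
print('-stalk dir', 'toaster edge',a(190,180,0),a(400,80,0))
E
```

```text
capL [ 460.5 -211.3   23. ] [ 461.8 -208.3   23. ]
barrel far end scene [ 450.1 -357.6   23. ] window scene [ 463.5 -249.    43. ]
window top [ 459.1 -241.8   43. ]
lens [640.4  74.6 200. ] headtop [664.4  88.1 225. ] foot [666.6  87.5   0. ] [681.3  97.3   0. ]
lime [510.6 -80.8  22. ] [510.4 -76.8  22. ]
plain [481.2 144.   23. ] [448.6  -4.9  23. ]
tin [ 499.8 -423.6   58. ] mug [ 355.4 -454.4   90. ] [ 345.1 -459.1   90. ]
-stalk dir toaster edge [614.6   7.7   0. ] [ 617.5 -237.5    0. ]
```

```bash
python3 -m handwheel '[[[-1,0.5,0.4,0,0.83],[-1,0.5,0.4,0,0.83],[-1,0.5,0.4,0,0.83],[-1,0.5,0.4,0,0.83],[-1,0.5,0.4,0,0.83],[-1,0.5,0.4,0,0.83],[-1,0.5,0.4,0,0.83],[-1,0.5,0.4,0,0.83],[-1,0.5,0.4,0,0.83],[-1,0.5,0.4,0,0.83]]]'; python3 - <<'E'
from h import *
for n in('top','scene','wrist'): c=shot(n,n+'1')
print(c['K'],c['R'],c['t'],ctrl.sense()['joints'])
a=[cv2.imread(f'pics/{n}1.png') for n in('top','wrist')]
A=cv2.resize(a[0][135:235,205:405],(600,300),interpolation=cv2.INTER_CUBIC)
cv2.imwrite('pics/c1.png',A)
E
```

```text
time_s: 1.1
eef_pos: [459.5, -280.7, 231.0]
ee_rot: [-0.0, 0.706, 0.708, -0.0]
force: [0.3, -0.1, -0.6]
grip_width: 0.998
grip_force: 0.0
[[297.31863964   0.         252.79418681]
 [  0.         297.31863964 194.09512466]
 [  0.           0.           1.        ]] [[ 9.99993921e-01  3.36095296e-03 -9.28931057e-04]
 [ 3.48663817e-03 -9.60124760e-01  2.79550155e-01]
 [ 4.76652109e-05 -2.79551694e-01 -9.60130641e-01]] [-457.62886019 -306.95359292  300.95225394] [-7.66198918e-01  3.43146669e-01  1.45731859e+00 -3.95369702e-05
  1.34197702e+00 -7.65335098e-01]
```

View pics/wrist1.png

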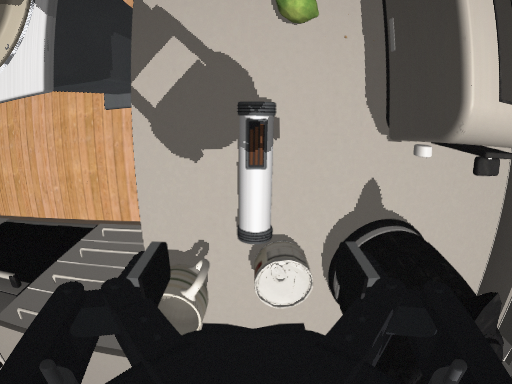

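The tube lies nearly along world y: end faces at (258,101) and (255,242), window centre at (257,143). The tin's top is at (283,283).

```bash
cat >> h.py <<'E'
def fray(c,u,v,z):
    "world point at height z (fisheye)"
    K,R,t=np.array(c['K']),np.array(c['R']),np.ravel(c['t'])
    p=np.array([u-K[0,2],v-K[1,2]]);r=np.hypot(*p);th=r/K[0,0]
    d=R.T@np.r_[p/max(r,1e-9)*np.sin(th),np.cos(th)];o=-R.T@t
    return o+d*(z-o[2])/d[2]
E
python3 - <<'E'
from h import *
np.set_printoptions(precision=1,suppress=True)
W=np.load('pics/wrist1.npz')
f=lambda u,v,z:fray(W,u,v,z)
for n,p in dict(capTL=(238,108,23),capTR=(277,108,23),capBL=(237.5,236,23),capBR=(272.5,236,23),endT=(258,101,30),endB=(255,242,15),win=(257,143,42),winT=(258,119,42),winB=(256.5,168,42),tin=(283,283,58),tinfront=(268,247,0),lime=(296,8,22),mug=(180,300,90)).items(): print(n,f(*p))
E
```

```text
capTL [ 441.1 -206.8   23. ]
capTR [ 486.6 -206.5   23. ]
capBL [ 439.1 -367.9   23. ]
capBR [ 484.4 -367.7   23. ]
endT [ 464.3 -198.8   30. ]
endB [ 461.9 -380.2   15. ]
win [ 463.2 -246.2   42. ]
winT [ 464.2 -219.2   42. ]
winB [ 462.8 -274.9   42. ]
tin [ 497.1 -417.7   58. ]
tinfront [ 480.2 -395.1    0. ]
lime [509.2 -81.6  22. ]
mug [ 372.1 -424.    90. ]
```

View pics/c1.png

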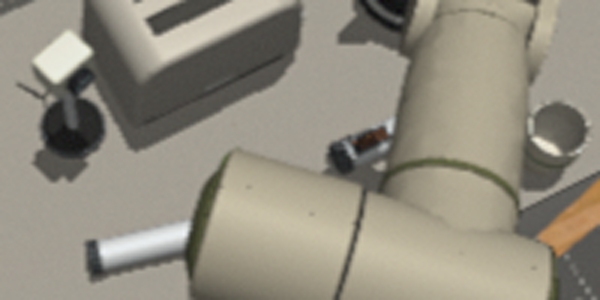

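```bash
python3 -m handwheel '[[[-1,0.07,-0.09,-0.7,0],[-1,0,0,-0.7,0],[-1,0,0,-0.7,0],[-1,0,0,-0.6,0],[-1,0,0,-0.5,0],[-1,0,0,-0.4,0],[-1,0,0,-0.35,0],[-1,0,0,-0.3,0],[-1,0,0,0,0],[-1,0,0,0,0]]]' 20; python3 -m handwheel '[[[-0.3,0,0,0,0],[-0.3,0,0,0,0],[-0.3,0,0,0,0],[-0.3,0,0,0,0],[-0.3,0,0,0,0],[-0.3,0,0,0,0]]]'
```

```text
time_s: 2.25
eef_pos: [461.8, -286.8, 19.1]
ee_rot: [-0.0, 0.709, 0.705, -0.0]
force: [-0.5, 0.5, -0.9]
grip_width: 1.004
grip_force: 0.0
time_s: 2.85
eef_pos: [462.2, -286.2, 18.8]
ee_rot: [0.0, 0.708, 0.706, -0.0]
force: [-0.0, 0.7, 0.7]
grip_width: 0.649
grip_force: 0.0
```

```bash
python3 -m handwheel '[[[-0.3,0.08,0,0,0],[-0.3,0.08,0,0,0],[-0.3,0.06,0,0,0],[-0.3,0.06,0,0,0],[-0.3,0.06,0,0,0],[-0.3,0.06,0,0,0],[-0.3,0.06,0,0,0],[-0.3,0.04,0,0,0],[-0.3,0.02,0,0,0],[-0.3,0,0,0,0]]]'; python3 - <<'E'
from h import *
for n in('scene','wrist'): c=shot(n,n+'2')
A=cv2.resize(cv2.imread('pics/wrist2.png'),(512,384))
b=cv2.imread('pics/scene2.png')[210:330,280:440]
cv2.imwrite('pics/c2.png',np.vstack([A[:230],cv2.resize(b,(512,370),interpolation=cv2.INTER_CUBIC)]))
E
```

```text
time_s: 3.85
eef_pos: [488.3, -286.2, 18.8]
ee_rot: [0.0, 0.708, 0.706, -0.0]
force: [-0.2, -0.0, 0.1]
grip_width: 0.651
grip_force: 0.0
```

View pics/c2.png

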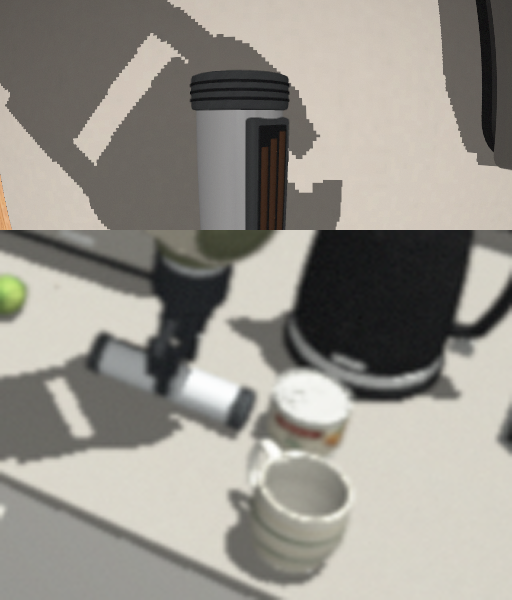

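The tube is rolling: the window's left frame edge (246) has reached the middle of the barrel (197–289), so it has turned about 40°.

```bash
python3 - <<'E'
from h import *
np.set_printoptions(precision=1,suppress=True)
W=np.load('pics/wrist2.npz')
for p in((191,90,23),(290,90,23),(197,150,23),(289,150,23),(240,72,30)): print(fray(W,*p))
E
```

```text
[ 457.8 -205.7   23. ]
[ 503.8 -206.3   23. ]
[ 460.  -234.4   23. ]
[ 503.7 -234.7   23. ]
[ 481.1 -198.8   30. ]
```

```bash
python3 -m handwheel '[[[-0.3,0.05,0,0,0],[-0.3,0.05,0,0,0],[-0.3,0.05,0,0,0],[-0.3,0.05,0,0,0],[-0.3,0.05,0,0,0],[-0.3,0.04,0,0,0],[-0.3,0.03,0,0,0],[-0.3,0.01,0,0,0],[-0.3,0,0,0,0],[-0.3,0,0,0,0]]]'; python3 - <<'E'
from h import *
c=shot('wrist','wrist3')
cv2.imwrite('pics/c3.png',cv2.resize(c['img'][:200,120:380],(780,600)))
E
```

```text
time_s: 4.95
eef_pos: [504.6, -286.3, 18.8]
ee_rot: [-0.0, 0.708, 0.706, -0.0]
force: [0.8, 0.3, 0.8]
grip_width: 0.651
grip_force: 0.0
```

View pics/c3.png

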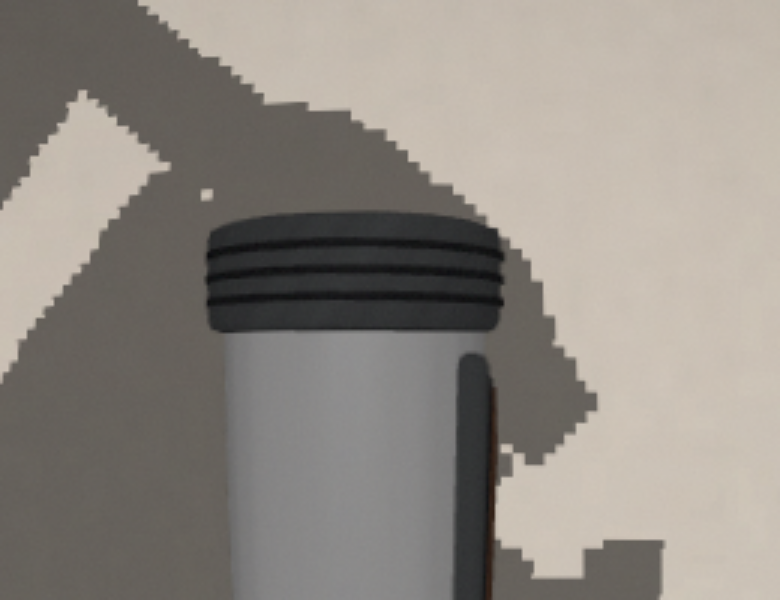

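The window now faces back: only its frame edge still shows, at the barrel's right side, so it has rolled about 85–89°. Next I'll open, slide to the closed half and lower.

```bash
python3 -m handwheel '[[[-1,0,0,0,0],[-1,0,0,0,0],[-1,-0.04,0,0,0],[-1,-0.04,-0.15,0,0],[-1,-0.04,-0.2,0,0],[-1,-0.04,-0.2,0,0],[-1,0,-0.11,-0.08,0],[-1,0,0,-0.1,0],[-1,0,0,-0.07,0],[-1,0,0,0,0]]]'; python3 - <<'E'
from h import *
np.set_printoptions(precision=1,suppress=True)
c=shot('wrist','wrist4')
cv2.imwrite('pics/c4.png',c['img'])
E
```

```text
time_s: 6.0
eef_pos: [496.4, -318.7, 5.5]
ee_rot: [-0.001, 0.708, 0.706, 0.0]
force: [-0.2, 0.0, 0.4]
grip_width: 1.0
grip_force: 0.0
```

View pics/c4.png

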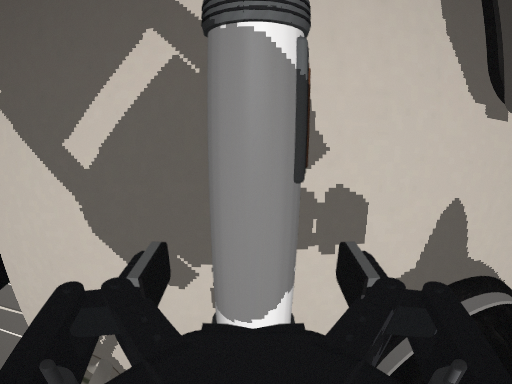

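The tube sits centred between the open pads. The pads are at v≈250–290 and the window ends at v≈182, so they're clear of it. Closing now.

```bash
python3 -m handwheel '[[[0,0,0,0,0],[0.3,0,0,0,0],[0.6,0,0,0,0],[1,0,0,0,0],[1,0,0,0,0],[1,0,0,0,0],[1,0,0,0,0],[1,0,0,0,0],[1,0,0,0,0],[1,0,0,0,0]]]' 60;  python3 -m handwheel '[[[1,0,0,0.1,0],[1,0,0,0.3,0],[1,0,0,0.5,0],[1,0,0,0.6,0],[1,0,0,0.6,0],[1,0,0,0.6,0],[1,0,0,0.5,0],[1,0,0,0.25,0],[1,0,0,0.06,0],[1,0,0,0,0]]]'
python3 - <<'E'
from h import *
c=shot('wrist','wrist5');d=shot('top','top5');s=shot('scene','scene5')
A=cv2.resize(d['img'][130:240,200:310],(400,400),interpolation=cv2.INTER_CUBIC)
cv2.imwrite('pics/c5.png',np.hstack([A,cv2.resize(c['img'],(400,300))[:300]]) if 0 else np.hstack([A,np.vstack([cv2.resize(c['img'],(400,300)),np.zeros((100,400,3),np.uint8)])]))
E
```

```text
time_s: 7.05
eef_pos: [497.0, -319.4, 6.7]
ee_rot: [0.0, 0.708, 0.706, 0.0]
force: [0.6, 1.0, 6.2]
grip_width: 0.45
grip_force: 60.2
time_s: 8.05
eef_pos: [496.4, -319.0, 181.3]
ee_rot: [-0.0, 0.708, 0.706, -0.0]
force: [0.0, 0.3, -1.8]
grip_width: 0.445
grip_force: 60.4
```

View pics/c5.png

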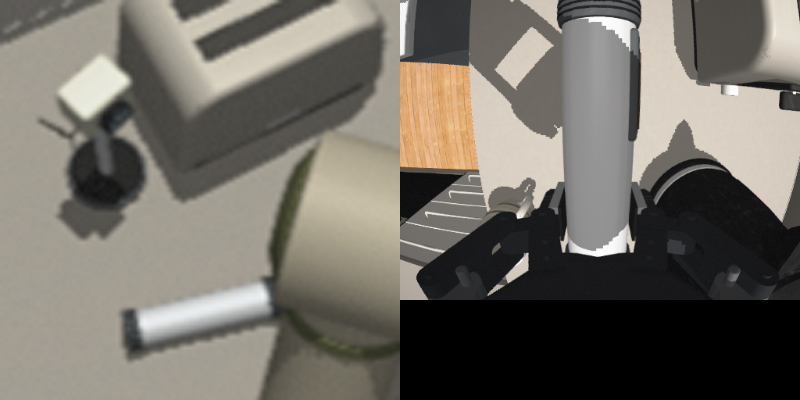

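The tube is held level by its plain half, with the window facing back. I'll compute the camera's yaw from the head corners in the top crop, at (57,95), (100,53), (131,80) and (88,125), and carry the tube partway.

```bash
python3 -m handwheel '[[[1,0,0.15,0,0.1],[1,0,0.3,0,0.3],[1,0,0.4,0,0.45],[1,0,0.5,0,0.45],[1,0,0.5,0,0.45],[1,0,0.5,0,0.45],[1,0,0.4,0,0.45],[1,0,0.3,0,0.3],[1,0,0.15,0,0.15],[1,0,0,0,0]]]'
python3 - <<'E'
from h import *
np.set_printoptions(precision=1,suppress=True)
T=np.load('pics/top5.npz'); s=400/110
P=[ray(T,200+u/s,130+v/s,225) for u,v in((57,95),(100,53),(131,80),(88,125))]
for i in range(4):
    d=P[(i+1)%4]-P[i]; print(P[i],np.hypot(*d[:2]),np.degrees(np.arctan2(d[1],d[0])))
print('mid',np.mean(P,0),'foot',ray(T,200+106/s,130+172/s,0))
w=shot('wrist','wrist6'); t=shot('top','top6')
A=cv2.resize(t['img'][130:205,205:280],(384,384),interpolation=cv2.INTER_CUBIC)
cv2.imwrite('pics/c6.png',cv2.resize(np.hstack([w['img'][:300],A[:300]]),(800,268)) if 0 else w['img'])
E
```

```text
time_s: 9.2
eef_pos: [496.7, -158.5, 181.9]
ee_rot: [0.0, 0.539, 0.842, -0.0]
force: [1.0, -0.1, -0.8]
grip_width: 0.447
grip_force: 60.5
[671.8 123.7 225. ] 60.64830960837514 -68.38004976504511
[694.1  67.3 225. ] 42.29233335934989 -160.01939873193817
[654.4  52.8 225. ] 62.515056317063454 113.17154437771156
[629.8 110.3 225. ] 44.0736698286743 17.646917249101673
mid [662.5  88.5 225. ] foot [667.5  87.5  -0. ]
```

View pics/c6.png

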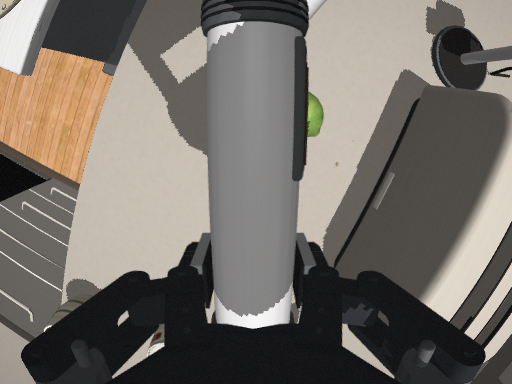

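```bash
python3 -m handwheel '[[[1,0.02,0.1,0.01,-0.05],[1,0.04,0.25,0.01,-0.1],[1,0.05,0.35,0.01,-0.1],[1,0.05,0.4,0.01,-0.1],[1,0.05,0.4,0,-0.1],[1,0.05,0.35,0,-0.05],[1,0.04,0.25,0,0],[1,0.02,0.15,0,0],[1,0.02,0.05,0,0],[1,0,0,0,0]]]'
python3 - <<'E'
from h import *
np.set_printoptions(precision=1,suppress=True)
W=np.load('pics/wrist6.npz'); print('foot',fray(W,460,57,0))
w=shot('wrist','wrist7'); t=shot('top','top7'); s=shot('scene','scene7')
A=cv2.resize(t['img'][130:230,200:300],(400,400),interpolation=cv2.INTER_CUBIC)
B=cv2.resize(w['img'][:300,200:500],(400,400),interpolation=cv2.INTER_CUBIC)
cv2.imwrite('pics/c7.png',np.hstack([A,B]))
E
```

```text
time_s: 10.3
eef_pos: [513.8, -44.5, 183.7]
ee_rot: [0.0, 0.569, 0.822, -0.0]
force: [-0.3, -0.5, -1.3]
grip_width: 0.448
grip_force: 60.4
foot [669.2  96.2   0. ]
```

View pics/c7.png

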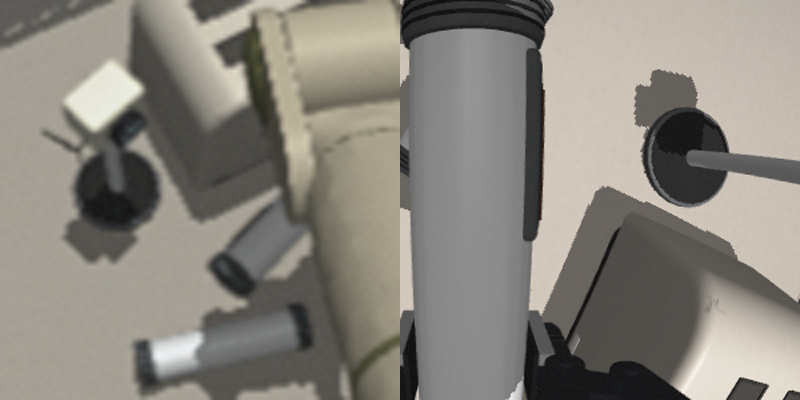

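```bash
python3 - <<'E'
from h import *
np.set_printoptions(precision=1,suppress=True)
W=np.load('pics/wrist7.npz');T=np.load('pics/top7.npz')
w=lambda u,v,z:fray(W,200+(u-400)*.75,v*.75,z); t=lambda u,v,z:ray(T,200+u/4,130+v/4,z)
print('foot',w(686,157,0),t(117,190,0))
P=[t(*p,225) for p in((63,102),(112,60),(145,90),(97,136))]
for i in range(4):
    d=P[(i+1)%4]-P[i]; print(P[i][:2],np.hypot(*d[:2]),np.degrees(np.arctan2(d[1],d[0])))
print('head',np.mean(P,0),'lens',t(127,128,205))
print('window ends',w(532,50,200),w(530,240,200), 'capfront',w(470,5,200),'cap top edge',t(232,272,200))
E
```

```text
foot [669.   90.3   0. ] [666.6  87.5   0. ]
[673.9 122.4] 58.816198235871106 -72.22488545555996
[691.8  66.4] 41.76883742237311 -161.22094520901203
[652.3  53. ] 60.44491690222282 110.60801057235263
[631.  109.5] 44.75737556849527 16.721483552318393
head [662.2  87.8 225. ] lens [635.   79.8 205. ]
window ends [494.   58.4 200. ] [516.2  -0.2 200. ] capfront [470.1  65.7 200. ] cap top edge [474.3  56.6 200. ]
```

```bash
python3 -m handwheel '[[[1,0,0,0,0],[1,0,0,0,0],[1,0,0,0,0],[1,0,0,0,0],[1,0,0,0,0]]]'; python3 -c "
from rig import ctrl
print(ctrl.finish_job())"
```

```text
time_s: 10.95
eef_pos: [513.7, -44.3, 183.8]
ee_rot: [-0.0, 0.569, 0.822, -0.0]
force: [0.3, -0.2, -1.7]
grip_width: 0.444
grip_force: 60.4
the job is handed in; nothing more can be done
None
```

Job handed in at about 11 s, no verdict returned: the windowed tube was rolled a quarter turn back, gripped by its plain half and is held still in front of the lens, the window's centre by my estimate about 133 mm from it, within 5 mm of its axis and square to it within a few degrees; I viewed 12 pictures, two over the limit of 10.

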